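# Solid mandrel or hollow pipe foot: sort by weight

## Robot

A 6-joint arm with a two-finger parallel gripper is mounted at the origin on the work surface. World frame = base frame: x ahead of the robot, y to its left, z up, the work surface at z = 0. Lengths are in m, angles in degrees, forces in N, time in s.
With the tool pointing down it reaches from about 0.35 to 1 m from the base axis. Payload 7.1 kg.
Tool frame: the origin (TCP) lies between the finger pads; the fingertips stand 25 mm ahead of it and the grasp point (between the pads) lies 6 mm ahead of it (r.tip_extent is the distance from the TCP to the fingertips, in m); z points along the fingers, y is the direction in which the jaws open and shut (so a half turn about z gives the same grasp; the last joint's range is limited). The gripper opens to 85 mm and grips with 20 to 120 N. Pads are 22 mm wide; open, the fingers measure 114 mm over their backs; the gripper's body (76 mm by 85 mm) begins 54 mm behind the grasp point. The pads swing forward as they close: fully open they stand 13 mm farther back than shut.
Start: joints at [-67.437, 24.242, 93.386, -0, 62.372, -1.089], TCP at [0.251, -0.572, 0.256] pointing down, gripper open.
Joint ranges: [-172.04, 172.04], [-51.8, 120.97], [4.93, 147.93], [-75.15, 255.16], [6.16, 154.13], [-145.62, 145.62]. Speed limits (degrees/s): [136.94, 136.94, 172.46, 180, 180, 180].

## Interface

Orientations are given as a 3x3 rotation matrix whose columns are the frame's x, y, z axes.
In Python, from rig import r gives the robot as it stands.
- The arm moves only by the tool drive_tool, never from a script. Its argument "series" is a list of rows, each an object of numbers: "dx", "dy", "dz": the shift along the tool's x, y, z in cm; "roll": the turn about the tool's z in rad; "gripper": the opening, from 0 (shut) to 1 (fully open). A call has 1 to 5 rows; each row is the pose to reach, as a shift and turn from the pose commanded when the call began, along the tool's axes at that moment; what a row does not reach only later rows make up. A row lasts 1/10 s, in which the tool goes at most 50 mm and 8.59 degrees, less where a joint would pass 70% of its speed; a pose out of reach is approached as far as the arm can. A call with a gripper value outside its range is refused whole. The fingers move at their own pace and stop on an object; the grip force is fixed at half the most. Time passes only in rows, so rows that repeat a pose let the fingers close. It gives the time, the measured TCP pose, the force and the opening at its end, in the units of the state.
- r.observe(): the state, without advancing time (a new reading comes with each control period).
- r.camera(name): name is "scene" or "top" or "wrist"; returns a dict with "img" (384x512x3 uint8, red, green, blue), "fx", "fy", "cx", "cy" (pixels), "R" (3x3) and "t" (3): a world point X has camera coordinates R X + t; the wrist camera has in their place "T_tool_cam" (4x4, takes a point from camera to tool coordinates, whose origin is the TCP and whose axes are the flange's). Camera axes: x right, y down, z forward; pixel columns grow to the right and rows downward; lengths in m; the calibration is good to about 2 mm. A picture is of the moment at which its call begins: read the wrist's pose just before it. There is no depth.
- r.job_done(): hands the job in, once; it reports no verdict.
The state is a dict: "time_s": time; "q": joint angles; "dq": joint speeds; "joint_torque": joint torques, N m; "tcp_pos": TCP position; "eef_rot": TCP orientation; "wrist_force": force on the tool from outside, world axes, zero at the start; "torque": the same for the moment, N m; "grip_width": finger opening in m.
Only numpy, scipy, OpenCV 4.12 (cv2) and the standard library are available. Lean on these libraries where they do the work, as an engineer would, in place of code of your own. Each camera call takes 0.05 s, during which the arm holds its last target.

## Task

Two closed steel cylinders standing on the pipe maker's bench look exactly alike, but one is a solid mandrel and the other a hollow pipe foot. Lift them to feel which is heavy, then stand the solid one upright in the round metal pan and the hollow one upright in the rectangular wooden tray, and let go of both.

Things in the scene. Friction and masses are not known exactly. Their poses are not given: they have to be found in the camera images.
- piece_a_mid (a point): one of two look-alike closed steel cylinders standing on the bench, 36 mm in diameter, 80 mm tall, foot collar 46 mm wide and 10 mm high. Exactly one is solid (0.6 to 0.8 kg), the other hollow (0.11 kg): which one changes at each start and neither looks nor name tell. Point: its centre, on the axis, 40 mm above its underside; z up the axis. Grip it across the diameter
- piece_b_mid (a point): one of two look-alike closed steel cylinders standing on the bench, 36 mm in diameter, 80 mm tall, foot collar 46 mm wide and 10 mm high. Exactly one is solid (0.6 to 0.8 kg), the other hollow (0.11 kg): which one changes at each start and neither looks nor name tell. Point: its centre, on the axis, 40 mm above its underside; z up the axis. Grip it across the diameter
- pan: round shallow metal pan, fixed to the bench on the left or the right: 176 mm in diameter at the rim, 28 mm high, wall 4 mm, floor 5 mm thick. Origin: centre of its underside, on the bench; z up. For the solid piece
- tray: rectangular shallow wooden tray, fixed to the bench on the other side: 200 mm (its x) by 150 mm (its y), 32 mm high, walls 8 mm, floor 8 mm thick. Origin: centre of its underside, on the bench; z up. For the hollow piece

How it is judged (in metres and radians):
At the end, for the whole second after the job is handed in: The solid piece stands in the round pan and the hollow piece in the wooden tray, each upright within about 10 degrees, on the floor inside the rim, at rest and released (((z of piece_a_mid in the frame of pan between 0.035 and 0.055 m and angle between piece_a_mid's own z axis and vertical below 0.17 rad and linear speed of piece_a below 0.02 m/s and horizontal distance between piece_a_mid and pan below 0.075 m and contact force between piece_a and pan above 3 N) or (z of piece_a_mid in the frame of tray between 0.035 and 0.055 m and angle between piece_a_mid's own z axis and vertical below 0.17 rad and linear speed of piece_a below 0.02 m/s and x of piece_a_mid in the frame of tray between -0.09 and 0.09 m and y of piece_a_mid in the frame of tray between -0.065 and 0.065 m and contact force between piece_a and tray between 0.3 and 3 N)) and ((z of piece_b_mid in the frame of pan between 0.035 and 0.055 m and angle between piece_b_mid's own z axis and vertical below 0.17 rad and linear speed of piece_b below 0.02 m/s and horizontal distance between piece_b_mid and pan below 0.075 m and contact force between piece_b and pan above 3 N) or (z of piece_b_mid in the frame of tray between 0.035 and 0.055 m and angle between piece_b_mid's own z axis and vertical below 0.17 rad and linear speed of piece_b below 0.02 m/s and x of piece_b_mid in the frame of tray between -0.09 and 0.09 m and y of piece_b_mid in the frame of tray between -0.065 and 0.065 m and contact force between piece_b and tray between 0.3 and 3 N))); the robot touches nothing.
It also fails if it takes over 54 s, if anything falls off the work surface, if the arm or the gripper's body presses on something with over 40 N, if the wrist force passes 120 N, or if a joint passes its speed limit or range.

## Working session

There is one attempt and no reset: what is moved stays moved. The work goes in short steps, Python scripts to look and compute and a tool call to move; the robot and the scene stay as the last step left them, time stands still between calls to the robot, and variables do not carry over. Pictures are saved under pics/ and viewed, and the job is handed in when it is done.

Besides the shell and the picture viewer there is one more tool, called after "Call:" as name(argument=value, ...) on one line, values as JSON. drive_tool: Moves the arm, as the interface text tells. Its arguments: {"type":"object","properties":{"series":{"type":"array","items":{"type":"object","properties":{"dx":{"type":"number"},"dy":{"type":"number"},"dz":{"type":"number"},"roll":{"type":"number"},"gripper":{"type":"number"}}}}},"required":["series"]}

```bash
ls; mkdir -p pics
python3 - <<'E'
from rig import r
import cv2
s=r.observe(); print({k:s[k] for k in ("time_s","tcp_pos","eef_rot","wrist_force","grip_width")})
for n in ("scene","top"):
    c=r.camera(n); cv2.imwrite(f"pics/{n}0.png",c["img"][:,:,::-1]); print(n,{k:c[k] for k in c if k!="img"})
E
```

```text
pics
{'time_s': 0.0, 'tcp_pos': array([ 0.25056457, -0.57201324,  0.25551655]), 'eef_rot': array([[ 9.16000429e-01,  4.01176824e-01, -6.08773127e-04],
       [ 4.01177285e-01, -9.15999262e-01,  1.46211398e-03],
       [ 2.89305067e-05, -1.58352298e-03, -9.99998746e-01]]), 'wrist_force': array([-0.21457928,  0.5200142 , -0.48783863]), 'grip_width': 0.08554088031637144}
scene {'fx': 378.7376231751819, 'fy': 378.7376231751819, 'cx': 254.53277127298324, 'cy': 190.33187109717804, 'R': array([[ 0.63303866,  0.77411582, -0.00259648],
       [ 0.5348062 , -0.43976161, -0.72152065],
       [-0.55968239,  0.45536185, -0.69238805]]), 't': array([-0.32154451, -0.24678187,  1.29202403])}
top {'fx': 370.4003720882272, 'fy': 370.4003720882272, 'cx': 246.0407609445391, 'cy': 196.78395959632078, 'R': array([[-0.05561499, -0.99843908, -0.00513616],
       [-0.97477582,  0.05540907, -0.21619886],
       [ 0.21614598, -0.00701729, -0.97633584]]), 't': array([0.01926978, 0.54464769, 0.82601849])}
```

View pics/scene0.png

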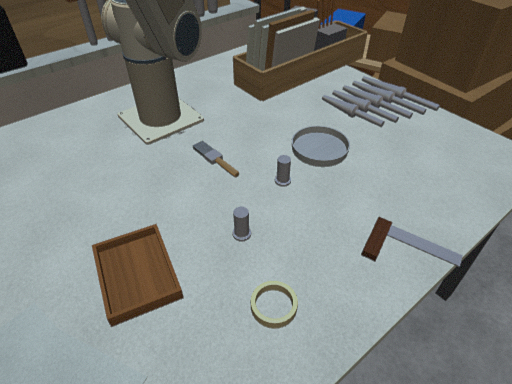

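View pics/top0.png

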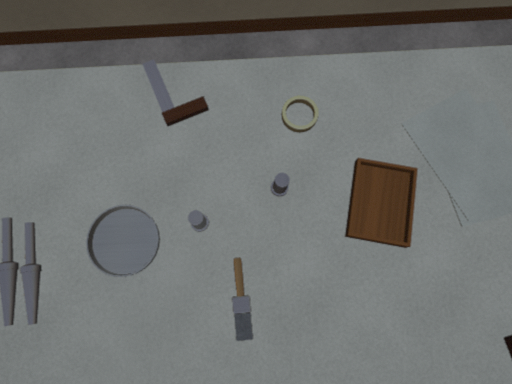

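The scene view shows the pan at (320,146), the tray at (137,272) and the cylinders at (283,170) and (241,223). In the top view the cylinders are at about (198,220) and (281,184), the pan at (124,240) and the tray at (382,203). I'll zoom in to measure.

Run:
```python
import cv2,numpy as np
t=cv2.imread("pics/top0.png"); s=cv2.imread("pics/scene0.png")
a=cv2.resize(t[165:240,180:300],None,fx=6,fy=6,interpolation=cv2.INTER_CUBIC)  # 720x450
cv2.imwrite("pics/topz.png",a)
b=cv2.resize(s[145:245,225:300],None,fx=6,fy=6,interpolation=cv2.INTER_CUBIC)
cv2.imwrite("pics/scz.png",b)
c=cv2.resize(t[150:290,80:180],None,fx=4,fy=4); d=cv2.resize(t[150:290,335:430],None,fx=4,fy=4)
cv2.imwrite("pics/cont.png",np.hstack([c,d]))
```

```text
(no output)
```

View pics/topz.png

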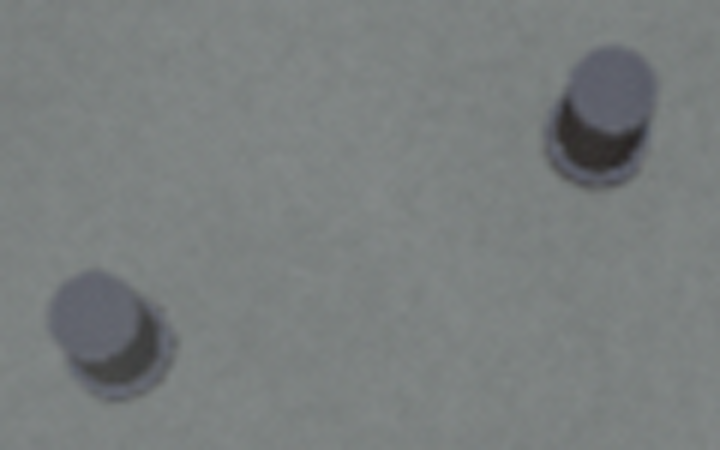

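View pics/scz.png

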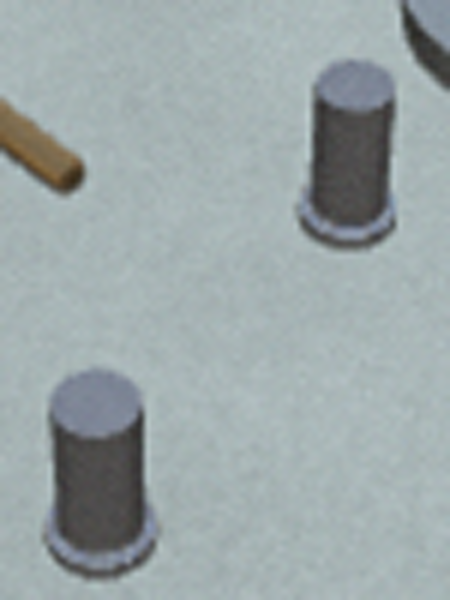

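View pics/cont.png

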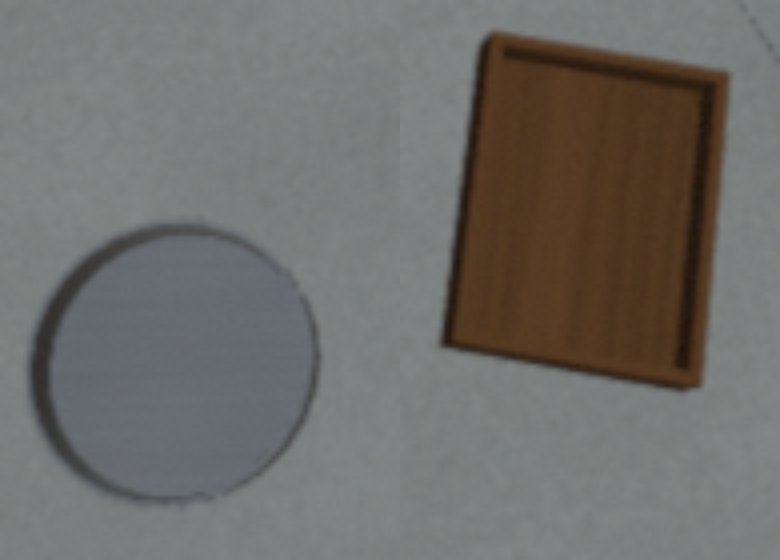

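```bash
cat > h.py <<'E'
from rig import r
import numpy as np
C={n:r.camera(n) for n in ("top","scene")}
def ray(n,u,v):
    c=C[n]; d=c["R"].T@np.array([(u-c["cx"])/c["fx"],(v-c["cy"])/c["fy"],1]); return -c["R"].T@c["t"],d
def at(n,u,v,z):
    o,d=ray(n,u,v); return (o+d*(z-o[2])/d[2]).round(4)
def tri(p,q):
    A=[];b=[]
    for n,(u,v) in (("top",p),("scene",q)):
        o,d=ray(n,u,v); d/=np.linalg.norm(d); P=np.eye(3)-np.outer(d,d); A.append(P);b.append(P@o)
    return np.linalg.lstsq(np.vstack(A),np.hstack(b),rcond=None)[0].round(4)
E
python3 - <<'E'
from h import *
for p,q in (((195.4,217.3),(283.6,158.8)),((281.6,179.4),(240.8,211.8))):
    print(at("top",*p,.08),at("scene",*q,.08),tri(p,q))
print("pan",at("top",123.6,240.4,.025),"scene",at("scene",320.5,145,.025))
for u,v in ((490,33),(729,72),(700,388),(443,346),(590,210)): print(at("top",335+(u-400)/4,150+v/4,.032))
print(at("top",430,170,0),at("top",280,115,.0),"handle",at("top",237,258,0.02))
E
```

```text
[0.4986 0.1082 0.08  ] [0.5002 0.1062 0.08  ] [0.4987 0.1082 0.0781]
[ 0.5775 -0.0973  0.08  ] [ 0.5798 -0.0991  0.08  ] [ 0.5781 -0.0977  0.0776]
pan [0.4611 0.2912 0.025 ] scene [0.4739 0.2841 0.025 ]
[ 0.6344 -0.2977  0.032 ]
[ 0.6004 -0.4438  0.032 ]
[ 0.406 -0.396  0.032]
[ 0.4396 -0.2457  0.032 ]
[ 0.5176 -0.3451  0.032 ]
[ 0.602  -0.4916  0.    ] [ 0.7775 -0.1154  0.    ] handle [0.4038 0.0185 0.02  ]
```

The two cameras agree to about 2 mm and the caps triangulate to z≈0.078, against an expected 0.080. The pieces are at (0.499, 0.107) and (0.578, -0.098), the pan near (0.466, 0.287) and the tray near (0.519, -0.346). I'm moving over the second piece.

Call:
drive_tool(series=[{"dx": 4,"dy": -2.5,"gripper": 1},{"dx": 8,"dy": -5,"gripper": 1},{"dx": 12,"dy": -7.5,"gripper": 1},{"dx": 16,"dy": -10,"gripper": 1},{"dx": 20,"dy": -12.4,"gripper": 1}])

```text
invalid input
```

Call:
drive_tool(series=[{"dx": 4,"dy": -2.5,"gripper": 1},{"dx": 8,"dy": -5,"gripper": 1},{"dx": 12,"dy": -7.5,"gripper": 1},{"dx": 16,"dy": -10,"gripper": 1},{"dx": 20,"dy": -12.4,"gripper": 1}])

```text
invalid input
```

Call:
drive_tool(series=[{"dx": 4,"dy": -2.5,"gripper": 1},{"dx": 7,"dy": -4.4,"gripper": 1},{"dx": 9,"dy": -5.5,"dz": 3,"gripper": 1},{"dx": 9,"dy": -5.5,"dz": 6,"gripper": 1},{"dx": 9,"dy": -5.5,"dz": 8,"gripper": 1}])

```text
invalid input
```

```bash
cat > d.py <<'E'
from rig import r
import numpy as np,sys
def delta(p):
    s=r.observe(); print(s["time_s"],s["tcp_pos"].round(4),s["wrist_force"].round(2),s["grip_width"])
    print("tool delta cm",(100*s["eef_rot"].T@(np.array(p)-s["tcp_pos"])).round(2))
if __name__=="__main__": delta([float(x) for x in sys.argv[1:4]])
E
python3 d.py .578 -.098 .056
python3 - <<'E'
from rig import r
import cv2,numpy as np
s=r.observe();c=r.camera("wrist"); cv2.imwrite("pics/w1.png",c["img"][:,:,::-1])
T=c["T_tool_cam"]; W=np.eye(4);W[:3,:3]=s["eef_rot"];W[:3,3]=s["tcp_pos"]; M=np.linalg.inv(W@T)
for z in (.08,0):
  p=M@[.578,-.098,z,1]; print(z,c["fx"]*p[0]/p[2]+c["cx"],c["fy"]*p[1]/p[2]+c["cy"])
E
```

```text
0.2 [ 0.2506 -0.5722  0.2558] [0.97 0.81 0.  ] 0.08539673625073183
tool delta cm [ 49.01 -30.28  20.01]
0.08 -344.24676147841126 -769.6791528708486
0 -149.69243470494465 -490.3401534932146
```

View pics/w1.png

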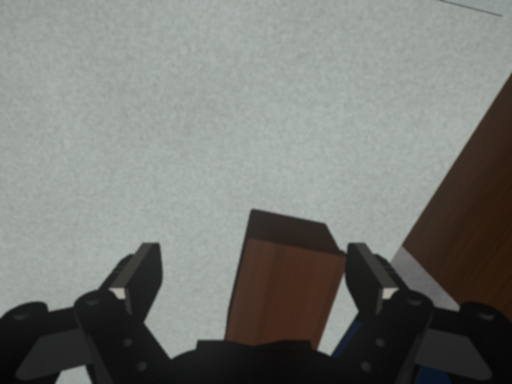

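Every move was refused, so I'll try again with all the fields filled in.

Call:
drive_tool(series=[{"dx": 4,"dy": -2.5,"dz": 0,"roll": 0,"gripper": 1},{"dx": 8,"dy": -5,"dz": 0,"roll": 0,"gripper": 1},{"dx": 12,"dy": -7.5,"dz": 0,"roll": 0,"gripper": 1},{"dx": 16,"dy": -10,"dz": 0,"roll": 0,"gripper": 1},{"dx": 20,"dy": -12.4,"dz": 0,"roll": 0,"gripper": 1}])

```text
time_s: 0.75
tcp_pos: [0.3848, -0.377, 0.2564]
eef_rot: [[0.916, 0.401, 0.0], [0.401, -0.916, 0.0], [0.0, 0.0, -1.0]]
wrist_force: [-0.3, -0.5, 0.4]
grip_width: 0.0854
```

Call:
drive_tool(series=[{"dx": 4,"dy": -2.5,"dz": 0,"roll": 0,"gripper": 1},{"dx": 8,"dy": -5,"dz": 0,"roll": 0,"gripper": 1},{"dx": 12,"dy": -7.5,"dz": 0,"roll": 0,"gripper": 1},{"dx": 16,"dy": -10,"dz": 0,"roll": 0,"gripper": 1},{"dx": 20,"dy": -12.4,"dz": 0,"roll": 0,"gripper": 1}])

```text
time_s: 1.25
tcp_pos: [0.5184, -0.183, 0.2564]
eef_rot: [[0.916, 0.401, 0.0], [0.401, -0.916, -0.0], [0.0, 0.0, -1.0]]
wrist_force: [-0.5, -0.6, 0.1]
grip_width: 0.0855
```

```bash
python3 d.py .578 -.098 .156
```

```text
1.25 [ 0.5184 -0.183   0.2564] [-0.49 -0.58  0.15] 0.08548443762491906
tool delta cm [ 8.87 -5.4  10.05]
```

Call:
drive_tool(series=[{"dx": 4,"dy": -2.5,"dz": 2,"roll": 0,"gripper": 1},{"dx": 7,"dy": -4.5,"dz": 4,"roll": 0,"gripper": 1},{"dx": 8.9,"dy": -5.4,"dz": 7,"roll": 0,"gripper": 1},{"dx": 8.9,"dy": -5.4,"dz": 9,"roll": 0,"gripper": 1},{"dx": 8.9,"dy": -5.4,"dz": 9,"roll": 0,"gripper": 1}])

```text
time_s: 1.75
tcp_pos: [0.5758, -0.0985, 0.1633]
eef_rot: [[0.915, 0.403, -0.006], [0.403, -0.915, 0.001], [-0.005, -0.003, -1.0]]
wrist_force: [0.0, -0.1, 0.1]
grip_width: 0.085
```

```bash
cat > w.py <<'E'
from rig import r
import cv2,numpy as np,sys
s=r.observe();c=r.camera("wrist"); im=c["img"][:,:,::-1].copy()
T=c["T_tool_cam"]; W=np.eye(4);W[:3,:3]=s["eef_rot"];W[:3,3]=s["tcp_pos"]; M=np.linalg.inv(W@T)
x,y=map(float,sys.argv[2:4])
for z in (.08,0):
  p=M@[x,y,z,1]; u=(c["fx"]*p[0]/p[2]+c["cx"],c["fy"]*p[1]/p[2]+c["cy"]); print(z,u); cv2.circle(im,(int(u[0]),int(u[1])),4,(0,0,255),1)
cv2.imwrite(f"pics/{sys.argv[1]}.png",im)
E
python3 d.py .578 -.098 .056; python3 w.py w2 .578 -.098
```

```text
1.75 [ 0.5758 -0.0985  0.1633] [ 0.04 -0.06  0.07] 0.08497063893743484
tool delta cm [ 0.27  0.08 10.73]
0.08 (np.float64(255.49727353696633), np.float64(202.21264216409025))
0 (np.float64(255.32638161662655), np.float64(172.11417717010943))
```

View pics/w2.png

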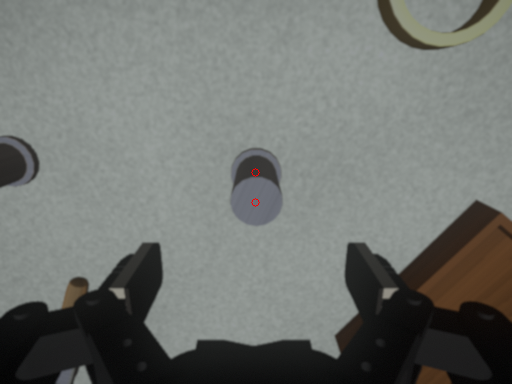

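The wrist view shows the cap centred at (256,202), which matches the prediction. I'm descending.

Call:
drive_tool(series=[{"dx": 0.1,"dy": 0,"dz": 3,"roll": 0,"gripper": 1},{"dx": 0.1,"dy": 0,"dz": 6,"roll": 0,"gripper": 1},{"dx": 0.1,"dy": 0,"dz": 9,"roll": 0,"gripper": 1},{"dx": 0.1,"dy": 0,"dz": 10.8,"roll": 0,"gripper": 1},{"dx": 0.1,"dy": 0,"dz": 10.8,"roll": 0,"gripper": 1}])

```text
time_s: 2.3
tcp_pos: [0.5774, -0.0998, 0.0574]
eef_rot: [[0.916, 0.4, -0.003], [0.4, -0.916, 0.0], [-0.002, -0.001, -1.0]]
wrist_force: [0.3, 0.2, 0.3]
grip_width: 0.0853
```

Call:
drive_tool(series=[{"dx": 0,"dy": 0,"dz": 0,"roll": 0,"gripper": 0},{"dx": 0,"dy": 0,"dz": 0,"roll": 0,"gripper": 0},{"dx": 0,"dy": 0,"dz": 0,"roll": 0,"gripper": 0},{"dx": 0,"dy": 0,"dz": 0,"roll": 0,"gripper": 0},{"dx": 0,"dy": 0,"dz": 0,"roll": 0,"gripper": 0}])

```text
time_s: 2.8
tcp_pos: [0.5793, -0.0994, 0.06]
eef_rot: [[0.916, 0.401, 0.002], [0.401, -0.916, -0.001], [0.002, 0.001, -1.0]]
wrist_force: [-1.2, 0.4, 8.5]
grip_width: 0.0356
```

Call:
drive_tool(series=[{"dx": 0,"dy": 0,"dz": -0.5,"roll": 0,"gripper": 0},{"dx": 0,"dy": 0,"dz": -2,"roll": 0,"gripper": 0},{"dx": 0,"dy": 0,"dz": -4,"roll": 0,"gripper": 0},{"dx": 0,"dy": 0,"dz": -6,"roll": 0,"gripper": 0},{"dx": 0,"dy": 0,"dz": -7.5,"roll": 0,"gripper": 0}])

```text
time_s: 3.3
tcp_pos: [0.5785, -0.0993, 0.1351]
eef_rot: [[0.916, 0.401, 0.001], [0.401, -0.916, -0.0], [0.001, 0.0, -1.0]]
wrist_force: [1.0, 0.9, -5.7]
grip_width: 0.0358
```

Call:
drive_tool(series=[{"dx": 0,"dy": 0,"dz": 0,"roll": 0,"gripper": 0},{"dx": 0,"dy": 0,"dz": 0,"roll": 0,"gripper": 0},{"dx": 0,"dy": 0,"dz": 0,"roll": 0,"gripper": 0},{"dx": 0,"dy": 0,"dz": 0,"roll": 0,"gripper": 0},{"dx": 0,"dy": 0,"dz": 0,"roll": 0,"gripper": 0}])

```text
time_s: 3.8
tcp_pos: [0.578, -0.0992, 0.1325]
eef_rot: [[0.916, 0.401, -0.002], [0.401, -0.916, 0.0], [-0.001, -0.001, -1.0]]
wrist_force: [0.0, 1.1, -6.1]
grip_width: 0.0355
```

Call:
drive_tool(series=[{"dx": 0,"dy": 0,"dz": 0,"roll": 0,"gripper": 0},{"dx": 0,"dy": 0,"dz": 0,"roll": 0,"gripper": 0}])

```text
time_s: 4.0
tcp_pos: [0.5783, -0.0993, 0.133]
eef_rot: [[0.916, 0.401, -0.0], [0.401, -0.916, 0.0], [-0.0, -0.0, -1.0]]
wrist_force: [0.2, 0.7, -6.4]
grip_width: 0.0357
```

```bash
python3 d.py .519 -.346 .136;python3 d.py .466 .287 .136
```

```text
4.0 [ 0.5783 -0.0993  0.133 ] [ 0.24  0.65 -6.4 ] 0.035681511672797726
tool delta cm [-15.33  20.22  -0.3 ]
4.0 [ 0.5783 -0.0993  0.133 ] [ 0.24  0.65 -6.4 ] 0.035681511672797726
tool delta cm [  5.2  -39.89  -0.29]
```

The wrist force is about -6.4 N, or 0.65 kg, so this piece is the solid one and goes to the pan. I'll raise it to clear the other piece on the way.

Call:
drive_tool(series=[{"dx": 0,"dy": 0,"dz": -3,"roll": 0,"gripper": 0},{"dx": 0,"dy": 0,"dz": -6,"roll": 0,"gripper": 0},{"dx": 0.4,"dy": -3,"dz": -6,"roll": 0,"gripper": 0},{"dx": 0.8,"dy": -6,"dz": -6,"roll": 0,"gripper": 0},{"dx": 1.2,"dy": -9,"dz": -6,"roll": 0,"gripper": 0}])

```text
time_s: 4.5
tcp_pos: [0.5529, -0.0113, 0.1936]
eef_rot: [[0.916, 0.4, 0.0], [0.4, -0.916, 0.0], [0.0, 0.0, -1.0]]
wrist_force: [0.2, 0.6, -6.5]
grip_width: 0.0357
```

Call:
drive_tool(series=[{"dx": 0.4,"dy": -3,"dz": 0,"roll": 0,"gripper": 0},{"dx": 0.8,"dy": -6,"dz": 0,"roll": 0,"gripper": 0},{"dx": 1.2,"dy": -9,"dz": 0,"roll": 0,"gripper": 0},{"dx": 1.6,"dy": -12,"dz": 0,"roll": 0,"gripper": 0},{"dx": 2,"dy": -15,"dz": 0,"roll": 0,"gripper": 0}])

```text
time_s: 5.0
tcp_pos: [0.511, 0.1345, 0.1934]
eef_rot: [[0.916, 0.401, 0.0], [0.401, -0.916, 0.0], [0.0, 0.0, -1.0]]
wrist_force: [0.0, 0.7, -6.8]
grip_width: 0.0357
```

Call:
drive_tool(series=[{"dx": 0.4,"dy": -3,"dz": 0,"roll": 0,"gripper": 0},{"dx": 0.8,"dy": -6,"dz": 0,"roll": 0,"gripper": 0},{"dx": 1.2,"dy": -9,"dz": 0,"roll": 0,"gripper": 0},{"dx": 1.6,"dy": -12,"dz": 0,"roll": 0,"gripper": 0},{"dx": 2,"dy": -15,"dz": 0,"roll": 0,"gripper": 0}])

```text
time_s: 5.5
tcp_pos: [0.4691, 0.28, 0.1934]
eef_rot: [[0.916, 0.401, 0.0], [0.401, -0.916, 0.0], [0.0, -0.0, -1.0]]
wrist_force: [0.7, 0.5, -6.4]
grip_width: 0.0352
```

```bash
python3 d.py .466 .287 .068;python3 w.py w3 .466 .287
```

```text
5.5 [0.4691 0.28   0.1934] [ 0.69  0.47 -6.39] 0.03522835959064103
tool delta cm [-0.   -0.77 12.54]
0.08 (np.float64(244.46684765884459), np.float64(192.1036215035198))
0 (np.float64(246.68826542738356), np.float64(167.56724811243473))
```

View pics/w3.png

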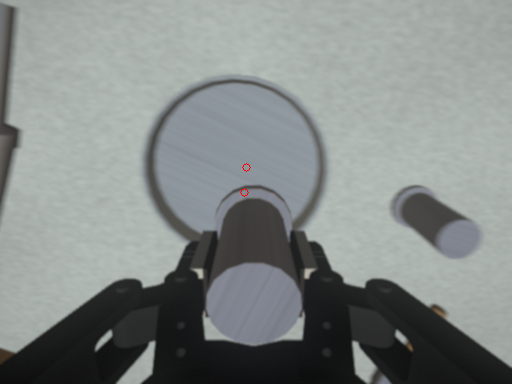

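The pan is centred at about (237,162), roughly 1 cm to tool -y of my estimate. I'll correct for that and lower.

Call:
drive_tool(series=[{"dx": 0.2,"dy": -1.4,"dz": 3,"roll": 0,"gripper": 0},{"dx": 0.2,"dy": -1.4,"dz": 6,"roll": 0,"gripper": 0},{"dx": 0.2,"dy": -1.4,"dz": 9,"roll": 0,"gripper": 0},{"dx": 0.2,"dy": -1.4,"dz": 11,"roll": 0,"gripper": 0},{"dx": 0.2,"dy": -1.4,"dz": 12,"roll": 0,"gripper": 0}])

```text
time_s: 6.05
tcp_pos: [0.4649, 0.2918, 0.0714]
eef_rot: [[0.916, 0.401, -0.003], [0.401, -0.916, -0.002], [-0.003, 0.0, -1.0]]
wrist_force: [0.2, -0.5, -6.1]
grip_width: 0.0357
```

Call:
drive_tool(series=[{"dx": 0,"dy": 0,"dz": 0.2,"roll": 0,"gripper": 0},{"dx": 0,"dy": 0,"dz": 0.4,"roll": 0,"gripper": 0},{"dx": 0,"dy": 0,"dz": 0.6,"roll": 0,"gripper": 0},{"dx": 0,"dy": 0,"dz": 0.6,"roll": 0,"gripper": 0}])

```text
time_s: 6.45
tcp_pos: [0.4663, 0.2927, 0.0681]
eef_rot: [[0.916, 0.401, 0.001], [0.401, -0.916, 0.001], [0.001, -0.0, -1.0]]
wrist_force: [-0.0, -0.2, -6.1]
grip_width: 0.0352
```

Call:
drive_tool(series=[{"dx": 0,"dy": 0,"dz": 0.1,"roll": 0,"gripper": 0},{"dx": 0,"dy": 0,"dz": 0.2,"roll": 0,"gripper": 0},{"dx": 0,"dy": 0,"dz": 0.2,"roll": 0,"gripper": 0}])

```text
time_s: 6.75
tcp_pos: [0.4658, 0.2925, 0.0654]
eef_rot: [[0.916, 0.401, 0.0], [0.401, -0.916, 0.0], [0.0, -0.0, -1.0]]
wrist_force: [0.3, -0.6, -6.9]
grip_width: 0.0357
```

Call:
drive_tool(series=[{"dx": 0,"dy": 0,"dz": 0.1,"roll": 0,"gripper": 0},{"dx": 0,"dy": 0,"dz": 0.1,"roll": 0,"gripper": 0}])

```text
time_s: 6.95
tcp_pos: [0.466, 0.2926, 0.065]
eef_rot: [[0.916, 0.401, 0.0], [0.401, -0.916, 0.0], [0.0, -0.0, -1.0]]
wrist_force: [-3.0, -1.3, 3.8]
grip_width: 0.0355
```

Contact is at z = 0.065, as predicted. Releasing and rising.

Call:
drive_tool(series=[{"dx": 0,"dy": 0,"dz": 0,"roll": 0,"gripper": 1},{"dx": 0,"dy": 0,"dz": 0,"roll": 0,"gripper": 1},{"dx": 0,"dy": 0,"dz": 0,"roll": 0,"gripper": 1},{"dx": 0,"dy": 0,"dz": 0,"roll": 0,"gripper": 1},{"dx": 0,"dy": 0,"dz": 0,"roll": 0,"gripper": 1}])

```text
time_s: 7.45
tcp_pos: [0.4659, 0.2925, 0.0643]
eef_rot: [[0.916, 0.401, 0.0], [0.401, -0.916, 0.0], [0.0, -0.0, -1.0]]
wrist_force: [-0.6, -0.5, -0.6]
grip_width: 0.0851
```

Call:
drive_tool(series=[{"dx": 0,"dy": 0,"dz": -1,"roll": 0,"gripper": 1},{"dx": 0,"dy": 0,"dz": -3,"roll": 0,"gripper": 1},{"dx": 0,"dy": 0,"dz": -6,"roll": 0,"gripper": 1},{"dx": 0,"dy": 0,"dz": -9,"roll": 0,"gripper": 1},{"dx": 0,"dy": 0,"dz": -11,"roll": 0,"gripper": 1}])

```text
time_s: 7.95
tcp_pos: [0.4664, 0.2928, 0.177]
eef_rot: [[0.916, 0.401, 0.002], [0.401, -0.916, 0.001], [0.003, -0.0, -1.0]]
wrist_force: [-0.2, 0.5, -0.6]
grip_width: 0.0853
```

```bash
python3 d.py .499 .107 .060;python3 w.py w4 .466 .292
```

```text
7.95 [0.4664 0.2928 0.177 ] [-0.16  0.46 -0.58] 0.08528493744020342
tool delta cm [-4.5  18.33 11.69]
0.08 (np.float64(255.22480688514827), np.float64(200.37969079717206))
0 (np.float64(254.88339149033112), np.float64(172.7265402518769))
```

View pics/w4.png

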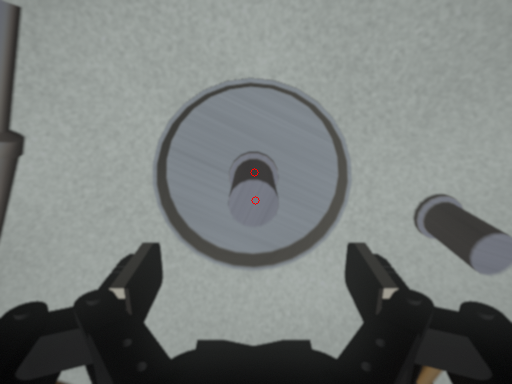

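The solid piece stands centred in the pan, with its cap at (255,203). Next is the other piece.

Call:
drive_tool(series=[{"dx": -1,"dy": 4,"dz": 0,"roll": 0,"gripper": 1},{"dx": -2,"dy": 8,"dz": 0,"roll": 0,"gripper": 1},{"dx": -3,"dy": 12,"dz": 0,"roll": 0,"gripper": 1},{"dx": -4,"dy": 16,"dz": 0,"roll": 0,"gripper": 1},{"dx": -4.5,"dy": 18.3,"dz": 1,"roll": 0,"gripper": 1}])

```text
time_s: 8.5
tcp_pos: [0.4988, 0.1045, 0.1656]
eef_rot: [[0.917, 0.4, 0.002], [0.4, -0.917, 0.0], [0.002, 0.001, -1.0]]
wrist_force: [0.4, 0.5, -0.0]
grip_width: 0.0854
```

Call:
drive_tool(series=[{"dx": 0,"dy": 0,"dz": 0,"roll": 0,"gripper": 1}])

```text
time_s: 8.6
tcp_pos: [0.4978, 0.1042, 0.1639]
eef_rot: [[0.917, 0.398, -0.001], [0.398, -0.917, -0.001], [-0.001, 0.0, -1.0]]
wrist_force: [-0.0, 0.8, 0.7]
grip_width: 0.0855
```

```bash
python3 d.py .499 .107 .060;python3 w.py w5 .499 .107
```

```text
8.6 [0.4978 0.1042 0.1639] [-0.01  0.77  0.73] 0.08548102225397573
tool delta cm [ 0.24 -0.2  10.39]
0.08 (np.float64(251.46917329623693), np.float64(202.26701532381796))
0 (np.float64(252.0708753822357), np.float64(172.51662423536837))
```

View pics/w5.png

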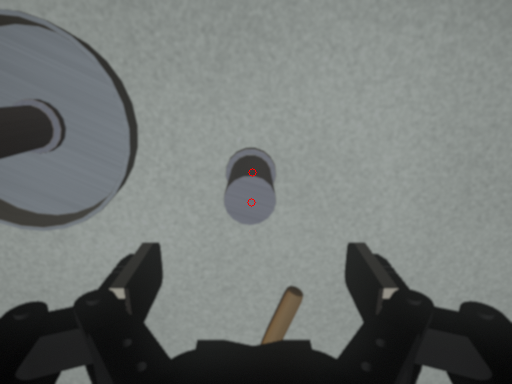

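The cap is at (250,200), within 1 mm of the prediction. I'm descending with dx +0.2 and dy -0.3.

Call:
drive_tool(series=[{"dx": 0.2,"dy": -0.3,"dz": 3,"roll": 0,"gripper": 1},{"dx": 0.2,"dy": -0.3,"dz": 6,"roll": 0,"gripper": 1},{"dx": 0.2,"dy": -0.3,"dz": 9,"roll": 0,"gripper": 1},{"dx": 0.2,"dy": -0.3,"dz": 10.4,"roll": 0,"gripper": 1},{"dx": 0.2,"dy": -0.3,"dz": 10.4,"roll": 0,"gripper": 1}])

```text
time_s: 9.15
tcp_pos: [0.4975, 0.111, 0.059]
eef_rot: [[0.916, 0.402, -0.003], [0.402, -0.916, -0.001], [-0.003, -0.001, -1.0]]
wrist_force: [-0.3, -0.2, 0.4]
grip_width: 0.0854
```

Call:
drive_tool(series=[{"dx": 0,"dy": 0,"dz": 0,"roll": 0,"gripper": 0},{"dx": 0,"dy": 0,"dz": 0,"roll": 0,"gripper": 0},{"dx": 0,"dy": 0,"dz": 0,"roll": 0,"gripper": 0},{"dx": 0,"dy": 0,"dz": 0,"roll": 0,"gripper": 0},{"dx": 0,"dy": 0,"dz": 0,"roll": 0,"gripper": 0}])

```text
time_s: 9.65
tcp_pos: [0.4995, 0.1105, 0.0618]
eef_rot: [[0.916, 0.401, 0.002], [0.401, -0.916, 0.001], [0.002, 0.0, -1.0]]
wrist_force: [-1.5, 1.2, 8.8]
grip_width: 0.0352
```

Call:
drive_tool(series=[{"dx": 0,"dy": 0,"dz": -0.5,"roll": 0,"gripper": 0},{"dx": 0,"dy": 0,"dz": -2,"roll": 0,"gripper": 0},{"dx": 0,"dy": 0,"dz": -5,"roll": 0,"gripper": 0},{"dx": 0,"dy": 0,"dz": -8,"roll": 0,"gripper": 0},{"dx": 0,"dy": 0,"dz": -10,"roll": 0,"gripper": 0}])

```text
time_s: 10.15
tcp_pos: [0.4992, 0.1104, 0.1626]
eef_rot: [[0.916, 0.401, 0.002], [0.401, -0.916, 0.0], [0.002, 0.0, -1.0]]
wrist_force: [-0.1, -0.6, -0.8]
grip_width: 0.0358
```

Call:
drive_tool(series=[{"dx": 0,"dy": 0,"dz": 0,"roll": 0,"gripper": 0},{"dx": 0,"dy": 0,"dz": 0,"roll": 0,"gripper": 0},{"dx": 0,"dy": 0,"dz": 0,"roll": 0,"gripper": 0},{"dx": 0,"dy": 0,"dz": 0,"roll": 0,"gripper": 0}])

```text
time_s: 10.55
tcp_pos: [0.4979, 0.1102, 0.1592]
eef_rot: [[0.916, 0.401, -0.002], [0.401, -0.916, -0.0], [-0.002, -0.0, -1.0]]
wrist_force: [-0.3, 0.8, -1.2]
grip_width: 0.0354
```

```bash
python3 d.py .519 -.346 .07
```

```text
10.55 [0.4979 0.1102 0.1592] [-0.27  0.76 -1.17] 0.03536645509224535
tool delta cm [-16.34  42.64   8.94]
```

The second piece reads about 1.1 N, so it is the hollow one. I'm carrying it to the tray.

Call:
drive_tool(series=[{"dx": -1,"dy": 2.7,"dz": 0,"roll": 0,"gripper": 0},{"dx": -2.3,"dy": 6,"dz": 0,"roll": 0,"gripper": 0},{"dx": -3.6,"dy": 9.4,"dz": 0,"roll": 0,"gripper": 0},{"dx": -4.9,"dy": 12.8,"dz": 0,"roll": 0,"gripper": 0},{"dx": -6.2,"dy": 16.2,"dz": 0,"roll": 0,"gripper": 0}])

```text
time_s: 11.05
tcp_pos: [0.5063, -0.0643, 0.1594]
eef_rot: [[0.916, 0.401, -0.002], [0.401, -0.916, 0.0], [-0.001, -0.001, -1.0]]
wrist_force: [0.9, -0.2, -1.0]
grip_width: 0.0356
```

Call:
drive_tool(series=[{"dx": -1.3,"dy": 3.4,"dz": 0,"roll": 0,"gripper": 0},{"dx": -2.6,"dy": 6.8,"dz": 0,"roll": 0,"gripper": 0},{"dx": -3.9,"dy": 10.2,"dz": 0,"roll": 0,"gripper": 0},{"dx": -5.2,"dy": 13.6,"dz": 0,"roll": 0,"gripper": 0},{"dx": -6.5,"dy": 17,"dz": 0,"roll": 0,"gripper": 0}])

```text
time_s: 11.55
tcp_pos: [0.5149, -0.2461, 0.1592]
eef_rot: [[0.916, 0.401, -0.002], [0.401, -0.916, 0.001], [-0.001, -0.002, -1.0]]
wrist_force: [1.0, 0.6, -0.5]
grip_width: 0.0354
```

Call:
drive_tool(series=[{"dx": -1.3,"dy": 3.4,"dz": 0,"roll": 0,"gripper": 0},{"dx": -2.6,"dy": 6.8,"dz": 0,"roll": 0,"gripper": 0},{"dx": -3.6,"dy": 9.4,"dz": 0,"roll": 0,"gripper": 0},{"dx": -3.6,"dy": 9.4,"dz": 0,"roll": 0,"gripper": 0}])

```text
time_s: 11.95
tcp_pos: [0.52, -0.3485, 0.1592]
eef_rot: [[0.917, 0.398, -0.0], [0.398, -0.917, -0.001], [-0.0, 0.001, -1.0]]
wrist_force: [0.4, 0.3, -1.8]
grip_width: 0.0354
```

```bash
python3 d.py .519 -.346 .07;python3 w.py w6 .519 -.346
```

```text
11.95 [ 0.52   -0.3485  0.1592] [ 0.4   0.3  -1.77] 0.03538757004955562
tool delta cm [ 0.01 -0.28  8.92]
0.08 (np.float64(250.32659079167323), np.float64(207.8345313763138))
0 (np.float64(251.19651899055523), np.float64(176.2912901008078))
```

View pics/w6.png

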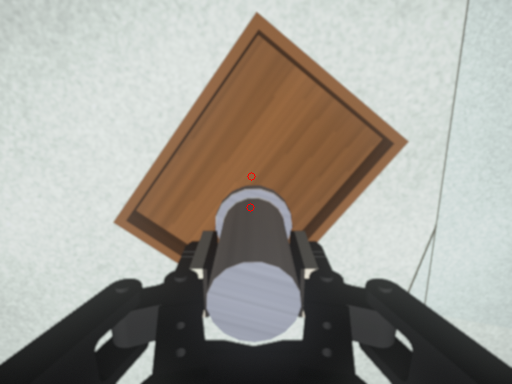

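The tray's side corners, (115,220) and (407,142), put its centre at about (261,181), so I'm above it. Lowering.

Call:
drive_tool(series=[{"dx": 0,"dy": 0.4,"dz": 2.5,"roll": 0,"gripper": 0},{"dx": 0,"dy": 0.4,"dz": 5,"roll": 0,"gripper": 0},{"dx": 0,"dy": 0.4,"dz": 7,"roll": 0,"gripper": 0},{"dx": 0,"dy": 0.4,"dz": 8.2,"roll": 0,"gripper": 0},{"dx": 0,"dy": 0.4,"dz": 8.4,"roll": 0,"gripper": 0}])

```text
time_s: 12.5
tcp_pos: [0.5208, -0.3473, 0.0744]
eef_rot: [[0.916, 0.402, -0.003], [0.402, -0.916, 0.002], [-0.002, -0.003, -1.0]]
wrist_force: [-0.4, 1.4, -1.1]
grip_width: 0.0356
```

Call:
drive_tool(series=[{"dx": 0,"dy": 0,"dz": 0.1,"roll": 0,"gripper": 0},{"dx": 0,"dy": 0,"dz": 0.2,"roll": 0,"gripper": 0},{"dx": 0,"dy": 0,"dz": 0.2,"roll": 0,"gripper": 0}])

```text
time_s: 12.8
tcp_pos: [0.5224, -0.3492, 0.0752]
eef_rot: [[0.916, 0.401, 0.001], [0.401, -0.916, -0.001], [0.001, 0.001, -1.0]]
wrist_force: [0.2, -0.4, -0.9]
grip_width: 0.0357
```

Call:
drive_tool(series=[{"dx": 0,"dy": 0,"dz": 0.1,"roll": 0,"gripper": 0},{"dx": 0,"dy": 0,"dz": 0.2,"roll": 0,"gripper": 0},{"dx": 0,"dy": 0,"dz": 0.4,"roll": 0,"gripper": 0},{"dx": 0,"dy": 0,"dz": 0.4,"roll": 0,"gripper": 0}])

```text
time_s: 13.2
tcp_pos: [0.5217, -0.3489, 0.0701]
eef_rot: [[0.916, 0.401, -0.0], [0.401, -0.916, 0.0], [-0.0, -0.0, -1.0]]
wrist_force: [-0.0, 1.0, -0.5]
grip_width: 0.0356
```

Call:
drive_tool(series=[{"dx": 0,"dy": 0,"dz": 0.1,"roll": 0,"gripper": 0},{"dx": 0,"dy": 0,"dz": 0.1,"roll": 0,"gripper": 0}])

```text
time_s: 13.4
tcp_pos: [0.5218, -0.349, 0.0698]
eef_rot: [[0.916, 0.401, -0.0], [0.401, -0.916, 0.0], [-0.0, -0.0, -1.0]]
wrist_force: [-2.0, 0.5, 3.6]
grip_width: 0.0358
```

Contact. Releasing.

Call:
drive_tool(series=[{"dx": 0,"dy": 0,"dz": 0,"roll": 0,"gripper": 1},{"dx": 0,"dy": 0,"dz": 0,"roll": 0,"gripper": 1},{"dx": 0,"dy": 0,"dz": 0,"roll": 0,"gripper": 1},{"dx": 0,"dy": 0,"dz": 0,"roll": 0,"gripper": 1},{"dx": 0,"dy": 0,"dz": 0,"roll": 0,"gripper": 1}])

```text
time_s: 13.9
tcp_pos: [0.5218, -0.3489, 0.0692]
eef_rot: [[0.916, 0.401, -0.0], [0.401, -0.916, 0.0], [-0.0, -0.0, -1.0]]
wrist_force: [1.2, -0.7, 1.2]
grip_width: 0.0858
```

Call:
drive_tool(series=[{"dx": 0,"dy": 0,"dz": -1,"roll": 0,"gripper": 1},{"dx": 0,"dy": 0,"dz": -3,"roll": 0,"gripper": 1},{"dx": 0,"dy": 0,"dz": -6,"roll": 0,"gripper": 1},{"dx": 0,"dy": 0,"dz": -9,"roll": 0,"gripper": 1},{"dx": 0,"dy": 0,"dz": -12,"roll": 0,"gripper": 1}])

```text
time_s: 14.4
tcp_pos: [0.5218, -0.3489, 0.1911]
eef_rot: [[0.916, 0.401, 0.0], [0.401, -0.916, -0.0], [0.0, 0.0, -1.0]]
wrist_force: [0.2, -0.6, 0.4]
grip_width: 0.0858
```

Call:
drive_tool(series=[{"dx": 0,"dy": 0,"dz": -2,"roll": 0,"gripper": 1},{"dx": 0,"dy": 0,"dz": -2,"roll": 0,"gripper": 1},{"dx": 0,"dy": 0,"dz": -2,"roll": 0,"gripper": 1}])

```text
time_s: 14.7
tcp_pos: [0.5218, -0.3489, 0.2098]
eef_rot: [[0.916, 0.401, 0.001], [0.401, -0.916, -0.001], [0.001, 0.001, -1.0]]
wrist_force: [-0.2, 0.7, -1.6]
grip_width: 0.0855
```

```bash
python3 w.py w7 .522 -.349
python3 - <<'E'
from rig import r
import cv2
cv2.imwrite("pics/s7.png",r.camera("scene")["img"][:,:,::-1]); s=r.observe(); print(s["time_s"],s["tcp_pos"],s["wrist_force"],s["dq"])
E
```

```text
0.08 (np.float64(254.3621885527541), np.float64(185.7584537516586))
0 (np.float64(254.16369396647787), np.float64(163.84692323744758))
14.8 [ 0.52117545 -0.34847206  0.20825398] [ 0.63715469  0.25900951 -0.37882295] [-0.07422654  0.69988102  0.11268548 -0.05117856  0.05730988 -0.01804259]
```

View pics/w7.png

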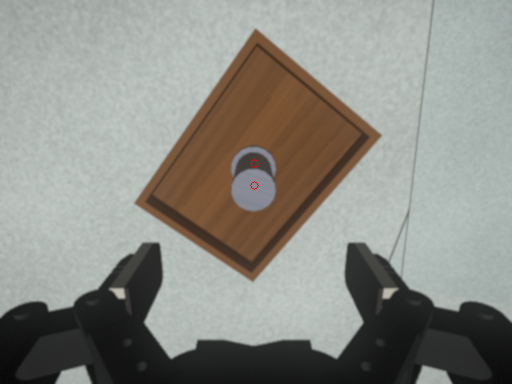

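View pics/s7.png

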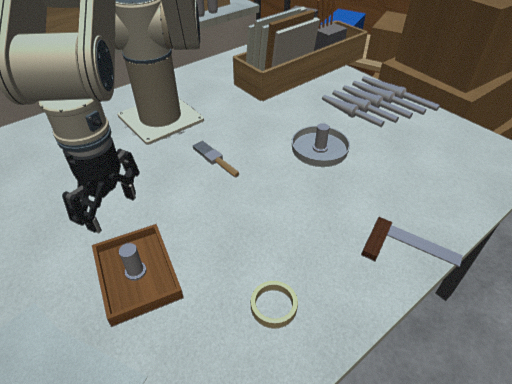

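Both pieces stand upright: the hollow one is in the tray, with its cap at (253,189) in the wrist view and at (131,260) in the scene view. The solid one is in the pan at (322,137) in the scene view. The gripper is clear, so I'm handing in.

```bash
python3 -c "
from rig import r
print(r.job_done())"
```

```text
the job is handed in; nothing more can be done
None
```

I lifted both cylinders to compare their weight, placed each one in its container, and handed the job in at about 14.8 s of the 54 s allowed. No verdict is reported.

| Piece | Wrist force when lifted | Result |
|---|---|---|
| Started at (0.578, -0.098) | about 6.4 N (0.65 kg), solid | stands in the round pan |
| Started at (0.499, 0.107) | about 1.1 N (0.11 kg), hollow | stands in the wooden tray |

- **Final pictures:** both pieces stand upright and well inside the rims, and the open gripper is about 14 cm above the height at which it released the hollow piece.
- **Placing:** both pieces touched down close to the expected floor heights (pan 5 mm, tray 8 mm). The highest force I read was about 9 N.
- **What disagreed:** my first estimate of the pan's centre was about 1 cm off by the wrist camera, and I corrected it before lowering. The first three move calls were refused because fields were missing, and nothing moved.

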